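Clamp the steel block in the fixture

ROBOT

A 6-joint arm with a two-finger parallel gripper is mounted at the origin on a cart in front of the work surface, level with it; the furniture and walls round the work are solid. World frame = base frame: x ahead of the robot, y to its left, z up, the work surface at z = 0. Lengths are in m, angles in rad, forces in N, time in s.
With the tool pointing down it reaches from about 0.35 to 0.875 m from the base axis. Payload 4.2 kg.
Tool frame: the origin (TCP) lies on the front face of the gripper's body, between the roots of the fingers; the fingertips stand 73 mm ahead of it and the grasp point (between the pads) lies 54 mm ahead of it; z points along the fingers, y is the line along which they close (so a half turn about z gives the same grasp; the last joint's range is limited). The gripper opens to 85 mm and grips with 20 to 120 N. Pads are 22 mm wide; open, the fingers measure 114 mm over their backs; the gripper's body (76 mm by 85 mm) begins 54 mm behind the grasp point. The pads swing forward as they close: fully open they stand 13 mm farther back than shut.
Start: joints at [-0.879, 0.385, 0.008, 0, -1.194, -0.259], TCP at [0.262, -0.567, 0.304] pointing down, gripper open.
Joint ranges: [-3.14, 3.14], [-1.21, 2.06], [-1.07, 1.41], [-3.16, 2.05], [-2.99, -0.16], [-3.1, 3.1]. Speed limits (rad/s): [2.79, 2.79, 3.14, 3.14, 3.14, 3.14].

INTERFACE

Orientations are given as a unit quaternion [x, y, z, w].
In Python, from cell import arm, optics, hand_in gives the robot as it stands.
- The arm moves only by the tool move_arm, never from a script. Its argument "commands" is a list that holds one entry, the list of rows, each a list of 6 numbers: the shift along the world's x, y, z in m, then the turn, a rotation vector about the world's x, y, z in degrees. A call has 1 to 20 rows; each row shifts and turns the commanded pose from where the row before left it; what a row does not reach is not made up. A row lasts 1/8 s, in which the tool goes at most 62.5 mm and 10.7 degrees, less where a joint would pass 70% of its speed; a pose out of reach is approached as far as the arm can. A call with a gripper value outside its range is refused whole. "hand" is the closure, from 0 (fully open) to 1 (shut), set as the call begins (left out, the last holds). The fingers move at their own pace and stop on an object; "squeeze" is the grip in N (left out, the last holds). Time passes only in rows, so rows that do not move let the fingers close. It gives the time, the measured TCP pose, the force, the opening and the grip force at its end, in the units of the state.
- arm.state(): the state, without advancing time (a new reading comes with each control period).
- optics.snapshot(name): name is "scene" or "top" or "wrist"; returns (picture, depth): 420x560x3 uint8, red, green, blue; 420x560 float32, m along the optical axis (not along the pixel's ray), 0 where there is no reading.
- optics.get_calibration(name): a dict with "vertical_fov" (degrees; the focal length in pixels is half the picture's height over the tangent of half this angle, whatever the lens; pixels are square), "cx", "cy" (the principal point, pixels), "world_to_cam" (4x4, takes a point from world to camera coordinates). Camera axes: x right, y down, z forward; pixel columns grow to the right and rows downward; lengths in m; the calibration is good to about 2 mm. A picture is of the moment at which its call begins: read the wrist's pose just before it. get_calibration takes no time and is no camera call; for the wrist camera it gives the pose at the moment of the call.
- hand_in(): hands the job in; it is judged then, once.
Trained networks look in the newest picture that a camera, given by its name, has taken for a name from the list of things; names that differ only in an ending like _2 or _b are one class to them, and where a whole thing is asked for, a point or a joint stands for the part that bears it (a point fixed in the world has none). Each returns a list of dicts, best first, with "score" (0 to 1); they miss things now and then, are a little off and sometimes report something else, mostly with a low value. They report only what shows in the picture. A call takes as long as a camera call.
- optics.outline_of(thing, camera): "mask" (420x560 bool, what is visible of it) and "xy" ([column, row] in pixels, amid what is visible of it).
- optics.pinpoint(thing, camera): "xy" ([column, row] in pixels: a listed point, or the origin of a listed thing).
The state is a dict: "clock": time; "joint_pos": joint angles; "qd": joint speeds; "joint_torque": joint torques, N m; "ee_pos": TCP position; "eef_rot": TCP orientation; "wrist_force": force on the tool from outside, world axes, zero at the start; "ft_torque": the same for the moment, N m; "grip_width": finger opening in m; "grasp_force": force on a finger pad.
Only numpy, scipy, OpenCV 4.12 (cv2) and the standard library are available. Lean on these libraries where they do the work, as an engineer would, in place of code of your own. Each camera call takes 0.05 s, during which the arm holds its last target. There are 200 camera calls.

TASK

Using only the outside of the shut fingers, push the black steel block along the fixture until it is fully home against the end stop, and then push the handle of the toggle clamp over its dead point until it snaps down into lock and its rubber pad holds the block. Do not lift or tip the block, and do not disturb the loose engine parts lying beside the fixture.

Things in the scene. Friction and masses are not known exactly. Their poses are not given: they have to be found in the camera images.
- fixture: Grey holding fixture fixed to the bench, plate 315 x 130 x 12 mm. Origin on the bench; x runs along it to the stop and clamp (push direction), z up. Plate: x -200 to +115, y -65 to +65 mm. Two rails (x -100 to +45 mm, tops 28 mm above the bench) leave an 89 mm channel centred on y = 0, ending at a steel stop 38 mm high. The clamp's bracket stands behind it, x 68 to 102 mm, 88 mm high.
- stop_face (a point): Middle of the stop's face, which the block's end must meet; 45 mm along the fixture's x from its origin, 29 mm above the bench.
- block_center (a point): Centre of the loose black steel block: 156 mm long (along the fixture), 84 wide, 34 high, 0.35 to 0.7 kg, flat on the 12 mm plate between the rails, its top 46 mm above the bench. It starts 50 to 75 mm short of the stop; home, this point is 78 mm before stop_face.
- steel_block: The same block: origin at the centre of its underside, its y axis along its 156 mm length.
- clamp_handle (a joint): Toggle clamp handle's angle (rad) about the level pivot along the fixture's y. 0: fully open, where it starts; it grows as the handle swings away from the block and down: elevation above the horizontal, on the side away from the block, is 1.257 minus this value. Up to the dead point, about 0.75, a spring resists (to about 7 N at the grip) and returns it; past it the handle snaps to lock at 1.12.
- pivot (a point): Handle's pivot axis, mid-width: 85 mm along the fixture's x from its origin, 75 mm above the bench.
- handle_grip (a point): On the axis of the handle's black rubber grip, 100 mm from the pivot. The grip is a round bar 18 mm thick, from 55 to 130 mm from the pivot.
- clamp_pad: Sprung rubber foot, 18 mm across, on the clamp arm 75 mm from the pivot; origin on the arm, underside 32 mm below. The arm moves with the handle: open it rises 50 degrees towards the block, its end about 150 mm above the bench; locked it is level and the pad presses the block 35 mm from its end (or comes down before a block that is not home).
- loose_piston: Loose aluminium piston, 55 mm across, 54 mm high, beside the fixture; leave alone. Origin under its centre.
- loose_plug: Loose spark plug, 21 x 77 x 23 mm, lying beside the fixture; leave alone. Origin under its centre.
- loose_pin: Loose steel gudgeon pin (tube) 46 mm long, 15 mm thick, lying beside the fixture; leave alone. Origin under its centre.

How it is judged:
By the outcome, as a careful person would: the job done as asked, in the order asked, and still so for the second after the job is handed in, with the robot touching nothing.
It also fails if it takes over 51 s, if anything falls off the work surface, if the arm or the gripper's body presses on something with over 40 N, if the wrist force passes 120 N, or if a joint passes its speed limit or range.

## Working session

There is one attempt and no reset: what is moved stays moved. The work goes in short steps, Python scripts to look and compute and a tool call to move; the robot and the scene stay as the last step left them, time stands still between calls to the robot, and variables do not carry over. Pictures are saved under pics/ and viewed, at most 10 in all, crops included, and the job is handed in when it is done.

Besides the shell and the picture viewer there is one more tool, called after "Emit:" as name([rows], argument=value, ...), one row to a line, values as JSON. move_arm: Moves the arm, as the interface text tells. Its arguments: {"type":"object","properties":{"commands":{"type":"array","items":{"type":"array","items":{"type":"array","items":{"type":"number"}}}},"hand":{"type":"number"},"squeeze":{"type":"number"}},"required":["commands"]}

```bash
mkdir -p pics; cat > h.py <<'E'
import numpy as np, cv2
from cell import arm, optics, hand_in
def cal(n):
    c=optics.get_calibration(n); f=210/np.tan(np.radians(c["vertical_fov"])/2)
    return f,c["cx"],c["cy"],np.array(c["world_to_cam"])
def ray(n,uv,z):
    f,cx,cy,T=cal(n); d=np.array([(uv[0]-cx)/f,(uv[1]-cy)/f,1.]); R=T[:3,:3]
    o=-R.T@T[:3,3]; d=R.T@d; return o+d*(z-o[2])/d[2]
def cloud(n,depth):
    f,cx,cy,T=cal(n); v,u=np.indices(depth.shape); 
    P=np.stack([(u-cx)/f*depth,(v-cy)/f*depth,depth],-1)
    return (P-T[:3,3])@T[:3,:3]
def proj(n,p):
    f,cx,cy,T=cal(n); q=T[:3,:3]@np.array(p)+T[:3,3]; return [q[0]/q[2]*f+cx,q[1]/q[2]*f+cy]
E
python3 - <<'E'
from h import *
for n in ["scene","top"]:
    im,d=optics.snapshot(n); cv2.imwrite(f"pics/{n}0.png",im[...,::-1]); P=cloud(n,d)
    np.savez(f"{n}0.npz",P=P,d=d,im=im)
    print(n,d.shape,cal(n)[3].round(3).tolist())
    for t,z in [("stop_face",.029),("block_center",.029),("pivot",.075),("handle_grip",None),("fixture",0),("loose_piston",0),("loose_plug",0),("loose_pin",0),("steel_block",.012),("clamp_pad",None)]:
        r=optics.pinpoint(t,n)[:2]
        for x in r:
            u,v=x["xy"]; ui,vi=int(u),int(v)
            p=P[min(max(vi,0),419),min(max(ui,0),559)]
            print(t,round(x["score"],2),np.round(x["xy"],1),"ray",ray(n,x["xy"],z).round(4) if z is not None else "","depth",p.round(4))
E
```

```text
scene (420, 560) [[-0.777, -0.63, 0.001, 0.463], [-0.449, 0.552, -0.703, 0.332], [0.442, -0.546, -0.711, 0.683], [0.0, 0.0, 0.0, 1.0]]
stop_face 0.7 [263.3 258.8] ray [0.563  0.0877 0.029 ] depth [0.5404 0.1135 0.0759]
block_center 0.69 [308.7 217.1] ray [ 0.5602 -0.0558  0.029 ] depth [ 0.5512 -0.0396  0.049 ]
pivot 0.7 [250.8 255.7] ray [0.5613 0.1229 0.075 ] depth [0.5545 0.1317 0.0912]
handle_grip 0.87 [233.8 233.4] ray  depth [0.5513 0.169  0.1864]
fixture 0.93 [279.8 255.3] ray [0.5579 0.0434 0.    ] depth [0.5521 0.0531 0.0152]
loose_piston 0.75 [243.1 218.2] ray [ 0.6841  0.0146 -0.    ] depth [0.6612 0.0372 0.0353]
loose_plug 0.62 [212.1 244.7] ray [0.6837 0.1101 0.    ] depth [0.6768 0.1154 0.0125]
loose_pin 0.63 [308.4 302.6] ray [0.4475 0.0958 0.    ] depth [0.444  0.103  0.0145]
steel_block 0.92 [308.5 225.7] ray [ 0.5545 -0.0488  0.012 ] depth [ 0.5386 -0.0226  0.0481]
clamp_pad 0.43 [265.4 221.9] ray  depth [0.5561 0.0873 0.1415]
top (420, 560) [[0.03, -1.0, 0.005, 0.007], [-0.993, -0.03, -0.117, 0.581], [0.117, -0.001, -0.993, 0.91], [0.0, 0.0, 0.0, 1.0]]
block_center
[... 283 characters left out ...]
pth [0.5612 0.0402 0.0131]
fixture 0.66 [218.9 215.3] ray [0.5608 0.1371 0.    ] depth [0.5536 0.1292 0.0819]
loose_piston 0.79 [285. 151.] ray [0.6837 0.0202 0.    ] depth [0.6716 0.0205 0.0554]
loose_piston 0.42 [239.2 281.3] ray [0.4429 0.0956 0.    ] depth [0.4439 0.0946 0.0181]
loose_plug 0.71 [240.9 150.5] ray [0.6822 0.1017 0.    ] depth [6.831e-01 1.034e-01 1.000e-04]
loose_pin 0.7 [218. 214.] ray [0.5631 0.1389 0.    ] depth [0.5548 0.1286 0.0878]
loose_pin 0.61 [241.6 283.4] ray [0.4393 0.0911 0.    ] depth [0.4404 0.0913 0.013 ]
steel_block 0.66 [322.  220.6] ray [ 0.5556 -0.05    0.012 ] depth [ 0.5537 -0.0473  0.0455]
clamp_pad 0.6 [244.  209.7] ray  depth [0.5586 0.0821 0.1424]
```

```bash
python3 - <<'E'
from h import *
for n in ["top","scene"]:
    D=np.load(f"{n}0.npz"); P=D["P"]; d=D["d"]
    m=optics.outline_of("steel_block",n)[0]["mask"]; s=m&(d>0)&(abs(P[...,2]-.046)<.006)
    Q=P[s][:,:2].astype(np.float32); r=cv2.minAreaRect(Q); print(n,"block",r, np.median(P[s][:,2]))
    print(cv2.boxPoints(r).round(4).tolist())
    m=optics.outline_of("fixture",n)[0]["mask"]; s=m&(d>0)&(abs(P[...,2]-.012)<.004)
    r=cv2.minAreaRect(P[s][:,:2].astype(np.float32)); print("fix",r)
    s=m&(d>0)&(abs(P[...,2]-.028)<.003)&(P[...,1]<.1)
    r=cv2.minAreaRect(P[s][:,:2].astype(np.float32)); print("rails",r)
    o=optics.outline_of("clamp_handle",n)
    if o:
        s=o[0]["mask"]&(d>0)&(P[...,2]>.1); Q=P[s]; c=Q.mean(0); w=np.linalg.svd(Q-c,full_matrices=False)[2][0]; print("handle",c,w,Q[Q[:,2].argmax()])
E
```

```text
top block ((0.5589470267295837, -0.05235464870929718), (0.08523289859294891, 0.154429629445076), 0.01758098043501377) 0.04630617303031058
[[0.5163000226020813, 0.024800000712275505], [0.5163999795913696, -0.12960000336170197], [0.6015999913215637, -0.12960000336170197], [0.6014999747276306, 0.024900000542402267]]
fix ((0.558919370174408, 0.002177193760871887), (0.13021212816238403, 0.31461289525032043), 0.06108272448182106)
rails ((0.5588024258613586, 0.01765592023730278), (0.10901238024234772, 0.1452270746231079), 0.0892719253897667)
handle [0.55677252 0.15295245 0.16726339] [-0.00923663  0.33337373  0.94274951] [0.55981881 0.16662275 0.20190895]
scene block ((0.5586698651313782, -0.053839266300201416), (0.15767653286457062, 0.08644990622997284), 89.92465209960938) 0.048528483866487324
[[0.5152999758720398, -0.13259999454021454], [0.6018000245094299, -0.13269999623298645], [0.6019999980926514, 0.024900000542402267], [0.515500009059906, 0.025100000202655792]]
fix ((0.5587231516838074, 0.000834733247756958), (0.13227805495262146, 0.31724095344543457), 0.09073042124509811)
rails ((0.5579816102981567, 0.02205802872776985), (0.11003173887729645, 0.15674851834774017), 0.7918692231178284)
handle [0.55339927 0.15884164 0.16655095] [-0.01068899 -0.30667153 -0.95175539] [0.55713217 0.16789842 0.20244528]
```

View pics/top0.png

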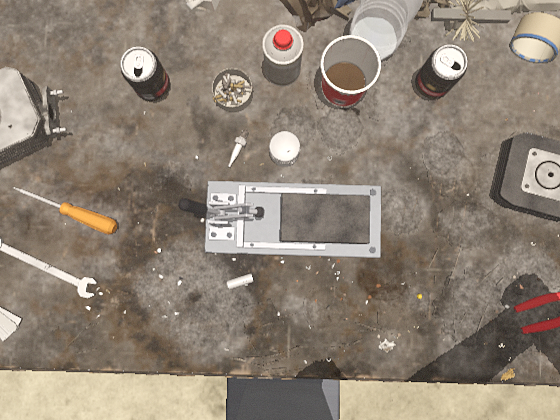

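View pics/scene0.png

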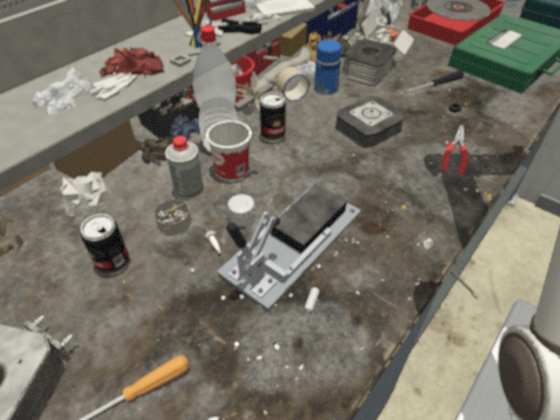

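```bash
python3 - <<'E'
from h import *
from scipy.spatial.transform import Rotation as R
s=arm.state(); print(s["clock"],s["ee_pos"],s["grip_width"],s["wrist_force"]); print(R.from_quat(s["eef_rot"]).as_matrix().round(3))
E
```

```text
1.4 [ 0.26215965 -0.56734685  0.30391439] 0.08550713609818143 [ 0.05214473  0.40871726 -0.18236399]
[[-0.908 -0.419 -0.   ]
 [-0.419  0.908  0.   ]
 [-0.     0.    -1.   ]]
```

Emit:
move_arm([
  [[0.02,0.027,0,0,0,4.35],[0.02,0.026,0,0,0,4.35],[0.02,0.026,0,0,0,4.35],[0.02,0.026,0,0,0,4.35],[0.02,0.026,0,0,0,4.35],[0.02,0.026,0,0,0,4.35],[0.02,0.026,0,0,0,4.35],[0.02,0.026,0,0,0,4.35],[0.02,0.026,0,0,0,4.35],[0.02,0.026,0,0,0,4.35],[0.02,0.026,0,0,0,4.35],[0.02,0.026,0,0,0,4.35],[0.02,0.026,0,0,0,4.35],[0.02,0.026,0,0,0,4.35],[0.016,0.026,0,0,0,4.3],[0,0,0,0,0,0],[0,0,0,0,0,0]],
], hand=1, squeeze=40)

```text
clock: 3.52
ee_pos: [0.5579, -0.1765, 0.3039]
eef_rot: [-0.707, 0.707, 0.0, -0.0]
wrist_force: [0.9, 0.1, -1.3]
grip_width: -0.0
grasp_force: 0.0
```

Emit:
move_arm([
  [[0,0,-0.04,0,0,0],[0,0,-0.04,0,0,0],[0,0,-0.04,0,0,0],[0,0,-0.04,0,0,0],[0,0,-0.025,0,0,0],[0,0,-0.015,0,0,0],[0,0,-0.01,0,0,0],[0,0,0,0,0,0],[0,0,0,0,0,0]],
])

```text
clock: 4.65
ee_pos: [0.5588, -0.1765, 0.0949]
eef_rot: [0.707, -0.707, 0.001, -0.001]
wrist_force: [0.4, 0.3, 0.2]
grip_width: 0.0
grasp_force: 0.0
```

```bash
python3 - <<'E'
from h import *
ims=[]
for n in ["scene","top"]:
    im,d=optics.snapshot(n); u,v=map(int,proj(n,[.558,-.1,.05])); c=im[max(v-90,0):v+90,max(u-130,0):u+130]
    ims.append(cv2.resize(c,(520,290)))
cv2.imwrite("pics/a.png",np.vstack(ims)[...,::-1]); print(arm.state()["ee_pos"],arm.state()["wrist_force"])
E
```

```text
[ 0.55867774 -0.17637692  0.09490525] [-0.83021236 -0.38897938 -0.86407955]
```

View pics/a.png

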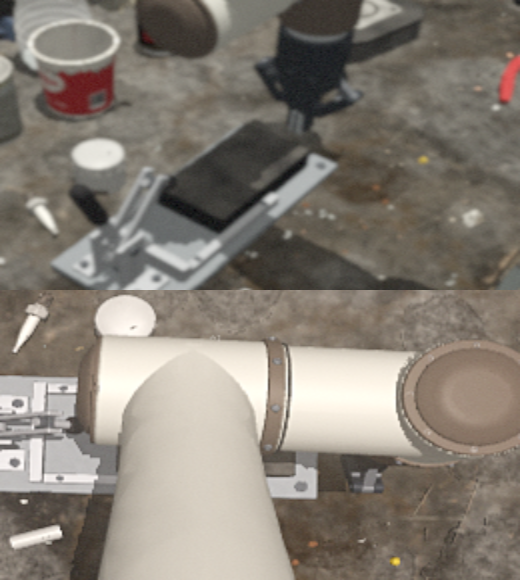

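```bash
python3 - <<'E'
from h import *
for n in ["scene","top"]:
    im,d=optics.snapshot(n); P=cloud(n,d)
    for y in np.arange(-.25,.12,.03):
        s=(d>0)&(abs(P[...,1]-y)<.015)&(abs(P[...,0]-.558)<.14)&(P[...,2]>.15)
        if s.sum()>5: q=P[s]; print(n,y.round(2),s.sum(),"z",q[:,2].min().round(3),q[:,2].max().round(3),"x",q[:,0].min().round(3),q[:,0].max().round(3))
E
```

```text
scene -0.19 202 z 0.151 0.301 x 0.514 0.533
scene -0.16 1095 z 0.15 0.375 x 0.515 0.597
scene -0.13 790 z 0.154 0.293 x 0.525 0.583
scene -0.07 33 z 0.287 0.313 x 0.518 0.537
scene -0.04 16 z 0.298 0.308 x 0.523 0.529
scene -0.01 648 z 0.297 0.516 x 0.419 0.593
scene 0.02 6423 z 0.299 0.533 x 0.418 0.595
scene 0.05 1602 z 0.281 0.365 x 0.523 0.606
top -0.22 324 z 0.369 0.379 x 0.53 0.587
top -0.19 1720 z 0.152 0.385 x 0.515 0.6
top -0.16 2388 z 0.151 0.385 x 0.515 0.6
top -0.13 1870 z 0.318 0.377 x 0.52 0.6
top -0.1 1660 z 0.32 0.363 x 0.521 0.601
top -0.07 1706 z 0.319 0.514 x 0.421 0.606
top -0.04 4457 z 0.328 0.567 x 0.418 0.604
top -0.01 5939 z 0.33 0.57 x 0.418 0.605
top 0.02 4861 z 0.323 0.563 x 0.418 0.606
top 0.05 687 z 0.32 0.364 x 0.523 0.605
```

Emit:
move_arm([
  [[0,0.007,0,0,0,0],[0,0.007,0,0,0,0],[0,0.007,0,0,0,0],[0,0.007,0,0,0,0],[0,0.0035,0,0,0,0],[0,0.0035,0,0,0,0],[0,0.0035,0,0,0,0],[0,0.0035,0,0,0,0],[0,0.0035,0,0,0,0],[0,0.0035,0,0,0,0],[0,0.0035,0,0,0,0],[0,0.0035,0,0,0,0],[0,0.0035,0,0,0,0],[0,0.0035,0,0,0,0],[0,0.0035,0,0,0,0],[0,0.0035,0,0,0,0],[0,0.0035,0,0,0,0],[0,0.0035,0,0,0,0],[0,0.0035,0,0,0,0]],
])

```text
clock: 7.22
ee_pos: [0.5581, -0.0956, 0.0939]
eef_rot: [-0.707, 0.707, 0.0, -0.0]
wrist_force: [-0.2, -2.4, -0.3]
grip_width: 0.0
grasp_force: 1.4
```

Emit:
move_arm([
  [[0,0.002,0,0,0,0],[0,0.002,0,0,0,0],[0,0.002,0,0,0,0]],
])

```text
clock: 7.6
ee_pos: [0.5581, -0.0897, 0.0939]
eef_rot: [-0.707, 0.707, 0.0, -0.0]
wrist_force: [0.4, -3.3, -0.2]
grip_width: -0.0001
grasp_force: 1.4
```

Pushing at about 3 N; creep on to the stop.

Emit:
move_arm([
  [[0,0.002,0,0,0,0],[0,0.002,0,0,0,0],[0,0.002,0,0,0,0],[0,0.001,0,0,0,0]],
])

```text
clock: 8.1
ee_pos: [0.5581, -0.0827, 0.0939]
eef_rot: [0.707, -0.707, -0.0, 0.0]
wrist_force: [-0.2, -2.8, -0.1]
grip_width: -0.0002
grasp_force: 1.4
```

Emit:
move_arm([
  [[0,0.001,0,0,0,0],[0,0.001,0,0,0,0]],
])

```text
clock: 8.35
ee_pos: [0.5581, -0.0808, 0.0939]
eef_rot: [-0.707, 0.707, 0.0, -0.0]
wrist_force: [0.4, -3.6, 0.4]
grip_width: -0.0001
grasp_force: 1.4
```

Emit:
move_arm([
  [[0,0.001,0,0,0,0],[0,0.001,0,0,0,0]],
])

```text
clock: 8.6
ee_pos: [0.5581, -0.0788, 0.0939]
eef_rot: [-0.707, 0.707, 0.0, -0.0]
wrist_force: [0.2, -3.6, -0.1]
grip_width: -0.0003
grasp_force: 1.4
```

Emit:
move_arm([
  [[0,0.001,0,0,0,0],[0,0.0005,0,0,0,0]],
])

```text
clock: 8.85
ee_pos: [0.5581, -0.0773, 0.0939]
eef_rot: [-0.707, 0.707, 0.0, 0.0]
wrist_force: [0.5, -3.4, -0.2]
grip_width: -0.0002
grasp_force: 1.4
```

Emit:
move_arm([
  [[0,0.0005,0,0,0,0],[0,0.0005,0,0,0,0]],
])

```text
clock: 9.1
ee_pos: [0.5582, -0.0765, 0.0939]
eef_rot: [0.707, -0.707, 0.0, 0.0]
wrist_force: [0.1, -6.2, -0.6]
grip_width: -0.0001
grasp_force: 2.9
```

Force is rising near the predicted stop position (-0.077); press on a bit.

Emit:
move_arm([
  [[0,0.0005,0,0,0,0],[0,0.0005,0,0,0,0]],
])

```text
clock: 9.35
ee_pos: [0.5582, -0.0764, 0.0939]
eef_rot: [0.707, -0.707, 0.0, 0.001]
wrist_force: [1.3, -10.5, -1.6]
grip_width: 0.0002
grasp_force: 5.1
```

Emit:
move_arm([
  [[0,0.0005,0,0,0,0],[0,0,0,0,0,0]],
])

```text
clock: 9.6
ee_pos: [0.5582, -0.0764, 0.0939]
eef_rot: [-0.707, 0.707, -0.0, -0.001]
wrist_force: [1.0, -11.1, -1.6]
grip_width: -0.0001
grasp_force: 5.3
```

Emit:
move_arm([
  [[0,-0.005,0,0,0,0],[0,-0.01,0,0,0,0],[0,-0.015,0,0,0,0],[0,0,0.03,0,0,0],[0,0,0.04,0,0,0],[0,0,0.04,0,0,0],[0,0,0.04,0,0,0],[0,0,0.04,0,0,0],[0,0,0.01,0,0,0],[0,0,0,0,0,0]],
])

```text
clock: 10.85
ee_pos: [0.558, -0.1051, 0.2941]
eef_rot: [-0.707, 0.707, -0.0, 0.001]
wrist_force: [0.5, 0.6, -0.9]
grip_width: 0.0003
grasp_force: 0.0
```

```bash
python3 - <<'E'
from h import *
im,d=optics.snapshot("scene"); P=cloud("scene",d)
b=optics.outline_of("steel_block","scene")[0]; s=b["mask"]&(d>0)&(abs(P[...,2]-.047)<.006)
print("block y",np.percentile(P[s][:,1],[1,99]), cv2.minAreaRect(P[s][:,:2].astype(np.float32)))
print("grip",optics.pinpoint("handle_grip","scene")[:1])
u,v=map(int,proj("scene",[.558,.06,.05])); cv2.imwrite("pics/b.png",cv2.resize(im[v-90:v+90,u-110:u+110],(770,600))[...,::-1]); print(arm.state()["ee_pos"],arm.state()["wrist_force"])
E
```

```text
block y [-0.06414231  0.08762669] ((0.557585597038269, 0.010813683271408081), (0.08562999218702316, 0.15632788836956024), 0.03620419651269913)
grip [{'xy': [233.5, 234.6], 'score': 0.81}]
[ 0.55746369 -0.10495943  0.29207354] [ 0.52659351 -0.76265528 -0.14676771]
```

View pics/b.png

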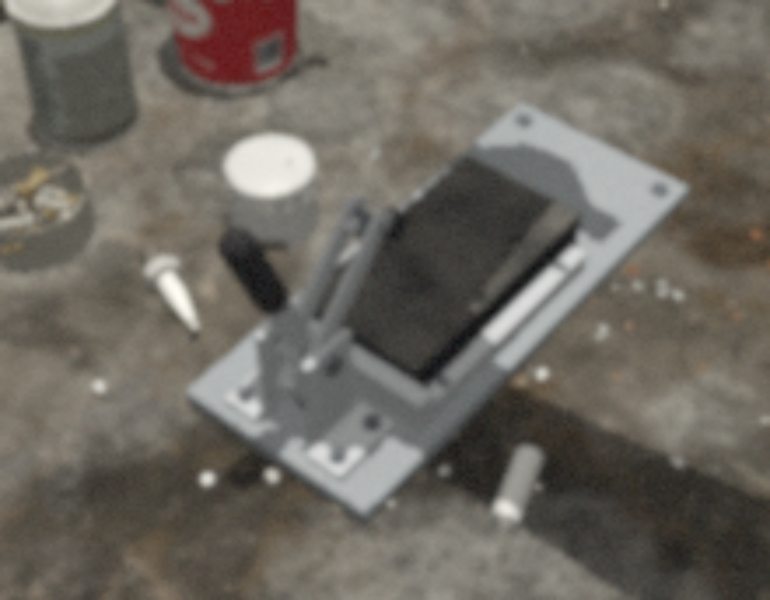

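Emit:
move_arm([
  [[0,0.02,0,0,0,0],[0,0.03,0,0,0,0],[0,0.03,0,0,0,0],[0,0.03,0,0,0,0],[0,0.03,0,0,0,0],[0,0.03,0,0,0,0],[0,0.03,0,0,0,0],[0,0.021,0,0,0,0],[0,0,0,0,0,0],[0,0,-0.015,0,0,0],[0,0,-0.02,0,0,0],[0,0,-0.013,0,0,0],[0,0,0,0,0,0]],
])

```text
clock: 12.62
ee_pos: [0.5576, 0.1153, 0.2443]
eef_rot: [-0.707, 0.707, 0.001, -0.002]
wrist_force: [0.0, -0.1, -0.6]
grip_width: 0.0003
grasp_force: 0.0
```

Emit:
move_arm([
  [[0,0.009,0.001,0,0,0],[0,0.009,0,0,0,0],[0,0.008,0,0,0,0],[0,0.005,-0.0015,0,0,0],[0,0.005,-0.0015,0,0,0],[0,0.005,-0.0015,0,0,0],[0,0.005,-0.0023,0,0,0]],
])

```text
clock: 13.5
ee_pos: [0.5584, 0.1611, 0.2412]
eef_rot: [0.707, -0.707, 0.001, 0.001]
wrist_force: [0.3, -5.8, 3.9]
grip_width: -0.0003
grasp_force: 3.7
```

Emit:
move_arm([
  [[0,0.0038,-0.0025,0,0,0],[0,0.0038,-0.0025,0,0,0],[0,0.0038,-0.0027,0,0,0],[0,0.0038,-0.0028,0,0,0],[0,0.0034,-0.0028,0,0,0],[0,0.0034,-0.0028,0,0,0],[0,0.0033,-0.0028,0,0,0],[0,0.0033,-0.0028,0,0,0]],
])

```text
clock: 14.5
ee_pos: [0.5586, 0.1913, 0.2201]
eef_rot: [0.707, -0.707, 0.001, -0.001]
wrist_force: [-1.9, -1.3, 5.0]
grip_width: 0.0003
grasp_force: 2.3
```

Emit:
move_arm([
  [[0,0.0027,-0.0036,0,0,0],[0,0.0026,-0.0036,0,0,0],[0,0.0026,-0.0036,0,0,0],[0,0.0024,-0.0036,0,0,0],[0,0.0022,-0.0038,0,0,0],[0,0.0022,-0.0038,0,0,0],[0,0.0022,-0.0038,0,0,0],[0,0.0022,-0.0038,0,0,0]],
])

```text
clock: 15.5
ee_pos: [0.5581, 0.21, 0.1884]
eef_rot: [-0.707, 0.707, 0.0, -0.0]
wrist_force: [-0.5, -0.0, -0.3]
grip_width: -0.0001
grasp_force: 0.0
```

Force gone: past the dead point. Retreat upward and check.

Emit:
move_arm([
  [[0,0,0.01,0,0,0],[0,0,0.03,0,0,0],[0,0,0.03,0,0,0],[0,0,0.03,0,0,0],[0,0,0.03,0,0,0],[0,0,0,0,0,0]],
])

```text
clock: 16.25
ee_pos: [0.5591, 0.2102, 0.3229]
eef_rot: [0.707, -0.707, 0.001, -0.004]
wrist_force: [-0.7, -0.7, 0.7]
grip_width: -0.0002
grasp_force: 0.0
```

```bash
python3 - <<'E'
from h import *
im,d=optics.snapshot("scene"); P=cloud("scene",d)
b=optics.outline_of("steel_block","scene")[0]; s=b["mask"]&(d>0)&(abs(P[...,2]-.047)<.006)
print("block", cv2.minAreaRect(P[s][:,:2].astype(np.float32)))
for t in ["handle_grip","clamp_pad","loose_piston","loose_plug","loose_pin"]:
    r=optics.pinpoint(t,"scene")[:1]
    for x in r: u,v=map(int,x["xy"]); print(t,x,P[v,u].round(3))
print("expected locked grip px",proj("scene",[.558,.2288,.0886]))
u,v=map(int,proj("scene",[.558,.09,.05])); cv2.imwrite("pics/c.png",cv2.resize(im[v-90:v+90,u-110:u+110],(770,600))[...,::-1]); print(arm.state()["ee_pos"],arm.state()["wrist_force"])
E
```

```text
block ((0.5579633712768555, 0.01104031503200531), (0.08577203005552292, 0.15568293631076813), 0.035766053944826126)
handle_grip {'xy': [211.3, 289.7], 'score': 0.74} [0.552 0.229 0.1  ]
clamp_pad {'xy': [273.0, 229.4], 'score': 0.55} [0.564 0.056 0.087]
loose_piston {'xy': [242.3, 217.2], 'score': 0.85} [0.662 0.039 0.039]
loose_plug {'xy': [211.6, 243.6], 'score': 0.62} [0.687 0.109 0.002]
loose_pin {'xy': [308.9, 298.5], 'score': 0.73} [0.449 0.097 0.015]
expected locked grip px [np.float64(209.4791191942377), np.float64(291.03477269349827)]
[0.55794531 0.20971581 0.31784693] [-0.13040686  0.09041141 -0.59163765]
```

View pics/c.png

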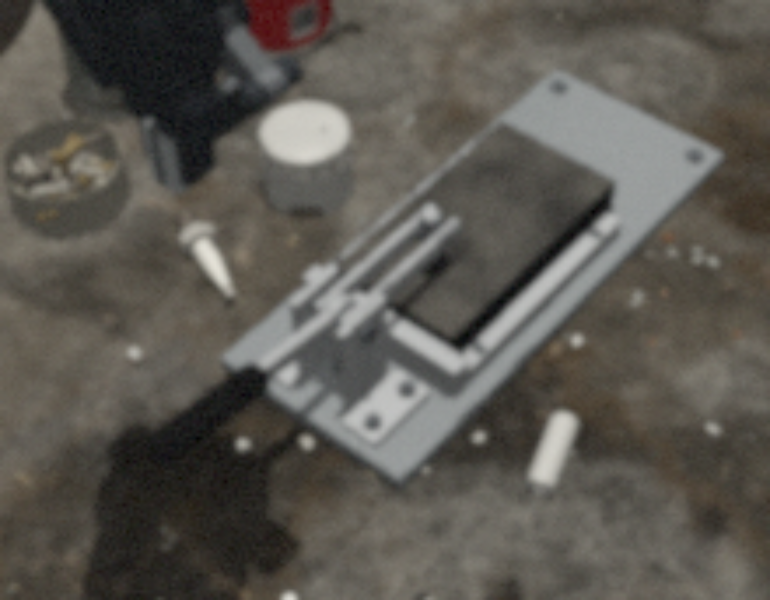

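The picture shows the handle down in lock (grip around (190,420)), the arm level with its pad on the block, and the block against the stop. The piston, plug and pin have not moved.

```bash
python3 -c "
from cell import hand_in; print(hand_in())"
```

```text
the job is handed in; nothing more can be done
None
```

The block is home against the stop, the clamp is locked with its pad on the block, the loose parts have not moved, and the job was handed in at about 16.5 s of the 51 s allowed.

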